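# Fit the tagged hammer-head post in the sloping strut

## Task

Take the red blanking cap out of the slot of the sloping strut and put it in the yellow bin. Then put the blue post's hammer head into the slot midway between the yellow stripes, collar down on the strut, and give the post a quarter turn so that the head catches under the lips and its orange tag squarely faces the black reader column with the green windows; leave it standing there. Do not topple the blue post, and do not disturb the grey posts or the other loose things.

Things in the scene. Friction and masses are not known exactly. Their poses are not given: they have to be found in the camera images.
- mark: Place to fit the post; fixed; its spot along the slot varies. Origin on the slot's centre line, level with the lips' top face, about 130 mm above the table, midway between two pairs of yellow stripes (12 mm wide, centred 46 mm either side). y along the slot, z square out of the slotted face (things go in along -z; z leans 0.49 rad from vertical, towards the robot), x across the slot, up the slope.
- strut: Fixed steel channel, 60 wide, 40 deep, 320 mm long; slotted face up, leaning 28 deg (0.49 rad). Origin mid-length on the slot's centre line, level with the lips' top; axes as the mark's. Slot 28 mm wide, lips 5 mm thick, 16 mm wide each; under them room 54 mm wide, 32 mm deep. Black end stops 28 mm high, 30 mm long, centred at y = -140 and 140 mm (95 mm or more from the mark to their near faces).
- cap: Red blanking cap, loose, 0.12 kg, in the slot at the mark at the start, axes then parallel to the mark's. Origin: centre of its flange's underside (level with the lips' top). Flange 56 (x) x 70 (y) x 5 mm; tongue below 24 (x) x 60 (y) x 14 mm deep; grip rib above, 14 mm thick (x), 50 mm long (y), from z 5 to 41 mm. Pulls straight out along z.
- bin: Yellow open bin, fixed, left or right of the strut. Outside 170 (x) x 150 (y) x 55 mm high, walls and floor 5 mm. Origin: centre of its underside, on the table.
- post: Blue hammer-head post, loose, 0.22 to 0.39 kg, 100 mm tall, upright in a carrier pocket, any yaw. Origin: centre of the head's underside; z to its top. Head 46 (x) x 24 (y) mm, z 0 to 12, turns within a 49 mm circle. Neck 24 mm dia., z 12 to 20. Collar 60 mm dia., z 20 to 26. Square grip 30 x 30 mm, faces along x and y, z 26 to 100. Orange tag on the +y face and the +y edge of the top.
- post_seat (a point): Centre of the underside of the blue post's collar, 20 mm above the post's origin. It comes to the mark's origin when seated: the collar rests on the lips, the head then has 3 mm of play below the lips and can be turned freely either way.
- reader: Black reader column, 50 x 50 x 215 mm high, green windows on both sides near its top and a green top; fixed, at either end of the strut (190 mm from its middle, about on the slot's line). Origin: centre of its underside. A white outlet column, 50 x 50 x 190 mm, stands at the other end.
- carrier: Wooden carrier, fixed, 250 (x) x 80 (y) x 30 mm high; origin centre of underside. Three round pockets, 53 mm wide, 25 mm deep, at x = -80, 0 and 80 mm on its centre line; the posts hang in them by their collars, origin 10 mm above the table. It stands across the strut from the bin.
- spare_a: Grey post without tag, same shape and axes as the blue one, in another pocket; bystander.
- spare_b: Second grey post without tag, as spare_a; bystander.
- fan: Loose black fan, 120 x 120 x 38 mm, lying flat between robot and strut; origin centre of underside; bystander.
- jar: Loose jar, 64 mm diameter, 100 mm tall, origin centre of underside; bystander.
- psu: Loose metal power supply box, 160 (x) x 90 (y) x 50 mm, beyond the strut; origin centre of underside; bystander.
- driver: Loose screwdriver, 190 mm long, lying on the table in front of the robot; bystander.
- offcut: Loose strut offcut, 180 (x) x 40 x 33 mm, beyond the strut; origin centre of underside; bystander.
Mind the look-alikes: they are no part of the job. What is meant by the cap is not purple, and is the smaller of those in its own colour.

How it is judged (in metres and radians):
On the way, in this order (a step that is already met when the one before it is completed fails the run):
1. the red cap is in the yellow bin (x of cap in the frame of bin between -0.078 and 0.078 m and y of cap in the frame of bin between -0.068 and 0.068 m and z of cap in the frame of bin below 0.055 m), for 0.2 s.
2. the blue post's head is down in the slot between the stripes, lined up with the slot, not turned yet (y of post_seat in the frame of mark between -0.02 and 0.02 m and z of post_seat in the frame of mark below 0.0045 m and angle between the x axis of post and the y axis of mark, either way round below 0.35 rad), for 0.05 s.
At the end, for the whole second after the job is handed in: Cap at rest in the bin. Post released, at rest, collar centre within 15 mm of the mark along the slot, 6 mm across it, at most 4.5 mm off the lips; axis within 8 deg of the strut normal; head within 17 deg of straight across the slot, tag on the reader side (all of step 1 and y of post_seat in the frame of mark between -0.015 and 0.015 m and x of post_seat in the frame of mark between -0.006 and 0.006 m and z of post_seat in the frame of mark between -0.006 and 0.0045 m and angle between the z axis of post and the z axis of mark, either way round below 0.14 rad and angle between the x axis of post and the x axis of mark, either way round below 0.3 rad and y of reader in the frame of post above 0.05 m and linear speed of each of post, cap below 0.02 m/s); the robot touches nothing.
It fails at once if a grey post or another bystander is moved by more than 25 mm (distance of any of spare_a, spare_b, fan, jar, psu, driver, offcut from where it was at the start of the episode above 0.025 m).
It fails at once if the blue post topples (leans more than 70 deg) (angle between post's own z axis and vertical above 1.22 rad).
It also fails if it takes over 72 s, if anything falls off the work surface, if the arm or the gripper's body presses on something with over 40 N, if the wrist force passes 120 N, or if a joint passes its speed limit or range.

## Robot

A 6-joint arm with a two-finger parallel gripper is mounted at the origin on the work surface. World frame = base frame: x ahead of the robot, y to its left, z up, the work surface at z = 0. Lengths are in m, angles in degrees, forces in N, time in s.
With the tool pointing down it reaches from about 0.375 to 0.9 m from the base axis. Payload 3.1 kg.
Tool frame: the origin (TCP) lies midway between the tips of the shut fingers; the grasp point (between the pads) lies bot.pinch_z behind it (bot.pinch_z is the distance from the TCP to the grasp point, in m); z points along the fingers, y is the direction in which the jaws open and shut (so a half turn about z gives the same grasp; the last joint's range is limited). The gripper opens to 87 mm and grips with 3 to 60 N. Pads are 19 mm wide; open, the fingers measure 117 mm over their backs; the gripper's body (75 mm by 190 mm) begins 51 mm behind the grasp point.
Start: joints at [53.887, 30.224, 82.088, -0, 67.689, -10.227], TCP at [0.273, 0.562, 0.223] pointing down, gripper open.
Joint ranges: [-176.69, 176.69], [-43.24, 126.21], [12.49, 139.97], [-82, 262], [0, 151.66], [-163.58, 163.58]. Speed limits (degrees/s): [159.86, 159.86, 180, 180, 180, 180].

## Interface

Orientations are given as a 3x3 rotation matrix whose columns are the frame's x, y, z axes.
In Python, from rig import bot gives the robot as it stands.
- The arm moves only by the tool apply_moves, never from a script. Its argument "motion" is text: rows parted by semicolons, each of 7 numbers parted by spaces: the shift along the tool's x, y, z in m, then the turn, a rotation vector about the tool's x, y, z in degrees, then the finger opening in m, from 0 to 0.087. A call has exactly 8 rows; each row is the pose to reach, as a shift and turn from the pose commanded when the call began, along the tool's axes at that moment; what a row does not reach only later rows make up. A row lasts 1/8 s, in which the tool goes at most 62.5 mm and 10.7 degrees, less where a joint would pass 70% of its speed; a pose out of reach is approached as far as the arm can. A call with a gripper value outside its range is refused whole. The fingers move at their own pace and stop on an object; the grip force is fixed at half the most. Time passes only in rows, so rows that repeat a pose let the fingers close, or fill a call up. It gives the time, the measured TCP pose, the force and the opening at its end, in the units of the state.
- bot.read_state(): the state, without advancing time (a new reading comes with each control period).
- bot.capture(name): name is "scene" or "top" or "wrist"; returns the picture (400x640x3 uint8, red, green, blue); there is no depth.
- bot.get_calibration(name): a dict with "fx", "fy", "cx", "cy" (pixels), "D" ([k1, k2, p1, p2, k3] as OpenCV has them; the pictures are not rectified), "rvec" (rotation vector, rad) and "tvec" (3), from world to camera coordinates, as OpenCV has them. Camera axes: x right, y down, z forward; pixel columns grow to the right and rows downward; lengths in m; the calibration is good to about 2 mm. A picture is of the moment at which its call begins: read the wrist's pose just before it. get_calibration takes no time and is no camera call; for the wrist camera it gives the pose at the moment of the call.
- bot.hand_in(): hands the job in, once; it reports no verdict.
Trained networks look in the newest picture that a camera, given by its name, has taken for a name from the list of things; names that differ only in an ending like _2 or _b are one class to them, and where a whole thing is asked for, a point or a joint stands for the part that bears it (a point fixed in the world has none). Each returns a list of dicts, best first, with "p" (0 to 1); they miss things now and then, are a little off and sometimes report something else, mostly with a low value. They report only what shows in the picture. A call takes as long as a camera call. They do not tell look-alikes from the thing itself.
- bot.find_in(name, camera): "point" ([x, y, z] in m, in world coordinates, good to about 4 mm: the middle of the surface that is visible of it).
The state is a dict: "time_s": time; "joint_positions": joint angles; "qvel": joint speeds; "tau": joint torques, N m; "position": TCP position; "tcp_rot": TCP orientation; "force": force on the tool from outside, world axes, zero at the start; "moment": the same for the moment, N m; "opening": opening from 0.0 (shut) to 1.0 (fully open).
Only numpy, scipy, OpenCV 4.12 (cv2) and the standard library are available. Lean on these libraries where they do the work, as an engineer would, in place of code of your own. Each camera call takes 0.05 s, during which the arm holds its last target.

## Working session

There is one attempt and no reset: what is moved stays moved. The work goes in short steps, Python scripts to look and compute and a tool call to move; the robot and the scene stay as the last step left them, time stands still between calls to the robot, and variables do not carry over. Pictures are saved under pics/ and viewed, and the job is handed in when it is done.

Besides the shell and the picture viewer there is one more tool, called as name(argument=value, ...) on one line, values as JSON. apply_moves: Moves the arm, as the interface text tells. Its arguments: {"type":"object","properties":{"motion":{"type":"string"}},"required":["motion"]}

```bash
ls; mkdir -p pics
python3 - <<'E'
from rig import bot
import cv2
print(bot.pinch_z, bot.read_state())
for n in ["scene","top","wrist"]:
    im=bot.capture(n); cv2.imwrite(f"pics/{n}0.png",im[:,:,::-1])
    c=bot.get_calibration(n); print(n,c)
    for t in ["cap","bin","post","reader","carrier","strut","mark","fan","jar","psu","driver","offcut"]:
        print(t,[(round(d['p'],2),[round(v,3) for v in d['point']]) for d in bot.find_in(t,n)]) if n!="wrist" else 0
E
```

```text
pics
0.0187 {'time_s': 0.0, 'joint_positions': array([ 5.38861278e+01,  3.02804259e+01,  8.21571522e+01, -1.53212762e-03,
        6.76899944e+01, -1.02260286e+01]), 'qvel': array([ 0.02643776, -0.03135451, -0.03531632,  0.04201074, -0.04422476,
        0.01248045]), 'tau': array([-1.60091059e-05, -4.40025187e+01, -1.76596588e+01,  6.34339848e-02,
        5.80392906e-02, -1.50020733e-04]), 'position': array([0.27240212, 0.56168349, 0.22155175]), 'tcp_rot': array([[-8.99654639e-01,  4.36600344e-01, -1.29233118e-03],
       [ 4.36602099e-01,  8.99652888e-01, -1.81330108e-03],
       [ 3.70961605e-04, -2.19557924e-03, -9.99997521e-01]]), 'force': array([-0.49541496, -0.62204994, -0.35809191]), 'moment': array([-0.00982543, -0.02685895, -0.03171482]), 'opening': 0.9980158189958848}
scene {'fx': 425.6109639641225, 'fy': 425.6109639641225, 'cx': 319.64506426659636, 'cy': 198.31917077781372, 'D': array([-0.10351662,  0.        ,  0.        ,  0.        ,  0.        ]), 'rvec': array([ 1.80238641,  1.50572983, -0.75276519]), 'tvec': array([-0.0891741 , -0.23411908,  1.46074225])}
cap [(0.92, 
[... 1265 characters left out ...]
0.366, 0.152, 0.024]), (0.24, [0.615, 0.008, 0.132])]
strut [(0.57, [0.608, 0.036, 0.126])]
mark [(0.73, [0.619, 0.005, 0.13])]
fan [(0.64, [0.746, -0.231, 0.051]), (0.62, [0.421, 0.037, 0.03]), (0.2, [0.607, 0.037, 0.128])]
jar [(0.59, [0.413, -0.148, 0.101]), (0.26, [0.749, 0.219, 0.004])]
psu [(0.74, [0.745, -0.231, 0.05])]
driver [(0.87, [0.367, 0.154, 0.025])]
offcut [(0.66, [0.748, 0.222, 0.002])]
wrist {'fx': 323.4598008212042, 'fy': 323.4598008212042, 'cx': 321.3676584706299, 'cy': 202.51374685514654, 'D': array([0.00455346, 0.        , 0.        , 0.        , 0.        ]), 'rvec': array([-2.47883435, -1.55357201, -0.19531737]), 'tvec': array([-0.62451578, -0.03025481,  0.38732352])}
```

View pics/scene0.png

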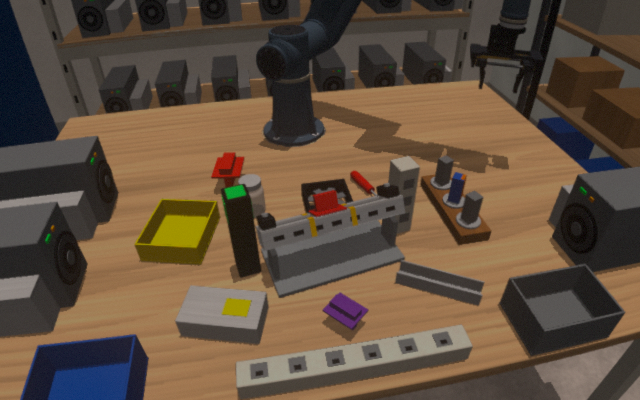

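View pics/top0.png

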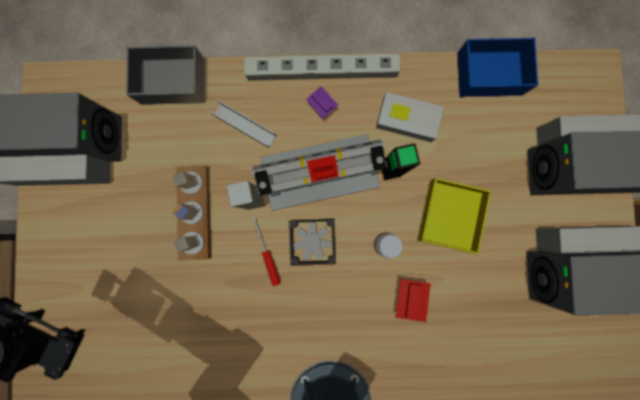

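View pics/wrist0.png

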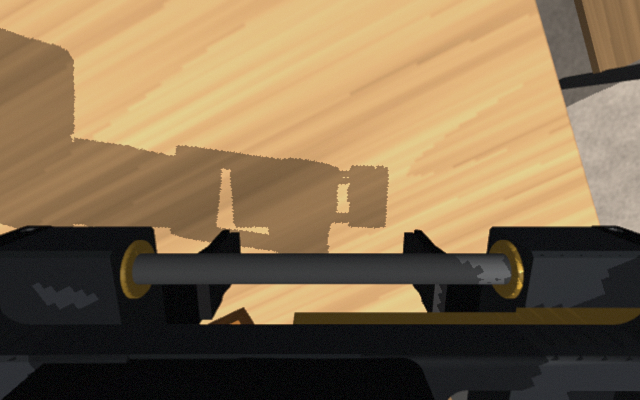

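Run:
```python
import cv2
s=cv2.imread("pics/scene0.png")[165:295,225:435]; t=cv2.imread("pics/top0.png")[130:215,245:425]
cv2.imwrite("pics/s_crop.png",cv2.resize(s,None,fx=3.8,fy=3.8,interpolation=cv2.INTER_CUBIC))
cv2.imwrite("pics/t_crop.png",cv2.resize(t,None,fx=4.4,fy=4.4,interpolation=cv2.INTER_CUBIC))
```

```text
(no output)
```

View pics/s_crop.png

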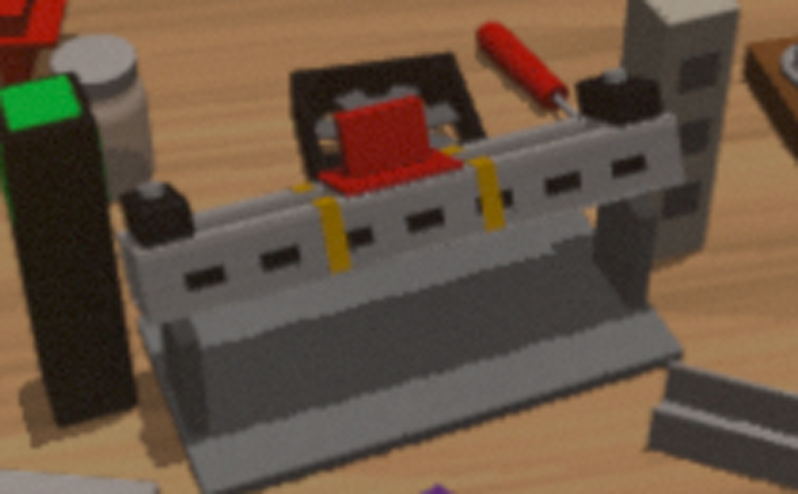

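View pics/t_crop.png

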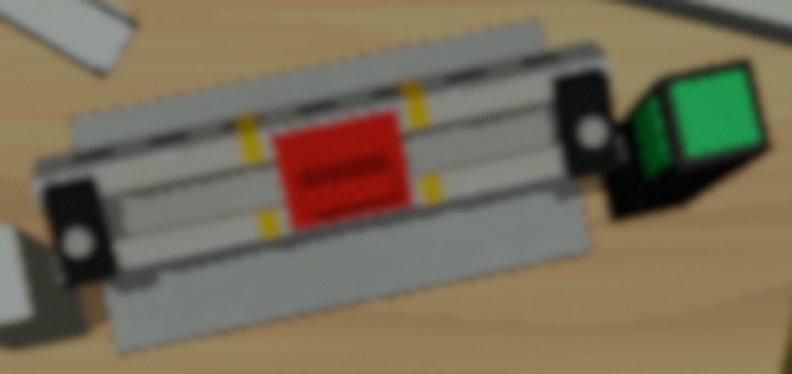

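```bash
cat > h.py <<'E'
import numpy as np, cv2
from scipy.optimize import least_squares
from scipy.spatial.transform import Rotation as R
def proj(c,P):
    K=np.array([[c['fx'],0,c['cx']],[0,c['fy'],c['cy']],[0,0,1]])
    return cv2.projectPoints(np.asarray(P,float).reshape(-1,1,3),c['rvec'],c['tvec'],K,c['D'])[0][:,0]
def ray(c,uv):
    K=np.array([[c['fx'],0,c['cx']],[0,c['fy'],c['cy']],[0,0,1]])
    n=cv2.undistortPoints(np.array(uv,float).reshape(-1,1,2),K,c['D'])[:,0]
    Rm=cv2.Rodrigues(c['rvec'])[0]; o=-Rm.T@c['tvec']
    return o,np.c_[n,np.ones(len(n))]@Rm
def onz(c,uv,z):
    o,d=ray(c,uv); return o+d*((z-o[2])/d[:,2])[:,None]
def Rm(yaw): return (R.from_euler('z',yaw)*R.from_euler('y',-0.49)).as_matrix()
E
cat > fit.py <<'E'
from h import *
from rig import bot
cs,ct=bot.get_calibration("scene"),bot.get_calibration("top")
S=[(317,200,30,-52),(339,197,30,-40),(474,160,30,40),(494,157,30,52)]
Send=[(122,235,30,-160),(668,115,30,160)]
T=[(262,238,-30,52),(280,235,-30,40),(425,205,-30,-40),(441,200,-30,-52)]
# params: mark x,y,yaw(deg),z, end offset s (strut mid in mark y)
def res(p,full=False):
    Rr=Rm(np.radians(p[2])); o=np.array([p[0],p[1],p[3]])
    r=[]
    f=lambda x,y:o+Rr@np.array([x,y,0])/1000
    for L,c,k,off in((S,cs,3.8,(225,165)),(T,ct,4.4,(245,130))):
        pp=proj(c,[f(a[2],a[3]) for a in L]); m=np.array([[a[0]/k+off[0],a[1]/k+off[1]] for a in L]); r.append((pp-m).ravel())
    pp=proj(cs,[f(a[2],a[3]+p[4]) for a in Send]); m=np.array([[a[0]/3.8+225,a[1]/3.8+165] for a in Send]); r.append((pp-m).ravel())
    return np.r_[np.concatenate(r),(p[3]-.130)/.003]
s=least_squares(res,[.62,0,12,.13,0],x_scale=[.01,.01,1,.01,10]); print(s.x); print(res(s.x).round(1).tolist())
E
python3 fit.py
```

```text
[6.02666375e-01 5.15059255e-03 9.28400954e+00 1.33877037e-01
 2.01258011e+00]
[-0.6, -0.4, -0.8, -0.9, -0.1, 0.3, -0.1, -0.1, -1.0, -0.0, -0.2, -0.2, -0.7, 0.5, 0.5, 0.7, -0.1, 2.3, 0.8, -0.1, 1.3]
```

```bash
cat >> h.py <<'E'
def tgt(p0,R0,p1,R1):
    d=R0.T@(np.asarray(p1)-p0); rv=np.degrees(R.from_matrix(R0.T@R1).as_rotvec()); return d.round(4),rv.round(2)
def markR(yaw_deg): # tool x=my,y=mx,z=-mz
    M=Rm(np.radians(yaw_deg)); return np.c_[M[:,1],M[:,0],-M[:,2]]
E
python3 - <<'E'
from h import *
from rig import bot
s=bot.read_state(); c=bot.get_calibration("wrist")
Rc=cv2.Rodrigues(c['rvec'])[0]; o=-Rc.T@c['tvec']
print("cam in tool",s['tcp_rot'].T@(o-s['position']),"\n",s['tcp_rot'].T@Rc.T)
M=Rm(np.radians(9.3)); m=np.array([.603,.005,.132])
# view pose: TCP above mark along z 0.2
print(m+M@[0,0,.2])
a=np.degrees(np.arctan2(s['tcp_rot'][1,1],s['tcp_rot'][0,1])); print(a)
R0=(R.from_euler('z',a,degrees=True).as_matrix()@np.c_[[0,-1,0],[1,0,0],[0,0,-1]]); R0=np.c_[np.cross(R0[:,1],[0,0,-1]),R0[:,1],[0,0,-1]]
print(R0)
p0=np.array([.273,.562,.223])
print(tgt(p0,R0,m+M@[0,0,.16],markR(9.3)))
E
```

```text
cam in tool [ 0.06634055 -0.0009558  -0.16105405] 
 [[ 8.20064109e-04 -9.69325836e-01 -2.45777850e-01]
 [ 9.99998988e-01  5.09117080e-04  1.32869150e-03]
 [-1.16280530e-03 -2.45778691e-01  9.69325272e-01]]
[ 0.51011203 -0.01021099  0.30846657]
64.11477705725251
[[-0.8996704   0.43656977  0.        ]
 [ 0.43656977  0.8996704   0.        ]
 [ 0.          0.         -1.        ]]
(array([-0.4785, -0.4004, -0.0502]), array([-25.88, -13.42,  53.68]))
```

apply_moves(motion="-0.03 -0.03 -0.05 0 0 0 0.087; -0.07 -0.06 -0.1 -4 -2 8 0.087; -0.478 -0.4 -0.1 -26 -13.5 53.5 0.087; -0.478 -0.4 -0.1 -26 -13.5 53.5 0.087; -0.478 -0.4 -0.1 -26 -13.5 53.5 0.087; -0.478 -0.4 -0.1 -26 -13.5 53.5 0.087; -0.478 -0.4 -0.1 -26 -13.5 53.5 0.087; -0.478 -0.4 -0.1 -26 -13.5 53.5 0.087")

```text
time_s: 2.35
position: [0.4587, 0.1436, 0.3198]
tcp_rot: [[-0.165, 0.869, 0.466], [0.986, 0.146, 0.077], [-0.001, 0.472, -0.881]]
force: [0.4, 0.1, -0.1]
opening: 1.002
```

Run:
```python
from h import *
from rig import bot
s=bot.read_state()
m=np.array([.603,.005,.132]); M=Rm(np.radians(9.3))
print(tgt(s['position'],s['tcp_rot'],m+M@[0,0,.14],markR(9.3)))
```

```text
(array([-0.1602,  0.0167,  0.0821]), array([ 0.11, -0.05,  0.2 ]))
```

apply_moves(motion="-0.055 0.006 0.028 0 0 0.2 0.087; -0.11 0.012 0.056 0 0 0.2 0.087; -0.16 0.017 0.082 0 0 0.2 0.087; -0.16 0.017 0.082 0 0 0.2 0.087; -0.16 0.017 0.082 0 0 0.2 0.087; -0.16 0.017 0.082 0 0 0.2 0.087; -0.16 0.017 0.082 0 0 0.2 0.087; -0.16 0.017 0.082 0 0 0.2 0.087")

```text
time_s: 3.35
position: [0.5391, -0.0033, 0.2565]
tcp_rot: [[-0.163, 0.869, 0.467], [0.987, 0.143, 0.077], [0.0, 0.473, -0.881]]
force: [0.3, -0.3, -0.6]
opening: 1.001
```

```bash
cat > look.py <<'E'
import sys
from h import *
from rig import bot
import pickle
n,cam=sys.argv[1],sys.argv[2]
s=bot.read_state(); c=bot.get_calibration(cam); im=bot.capture(cam)[:,:,::-1]
pickle.dump((s,c,im.copy()),open(f"pics/{n}.pkl","wb")); cv2.imwrite(f"pics/{n}.png",im)
print(s['position'].round(4),s['tcp_rot'].round(3).tolist(),s['joint_positions'].round(1),s['time_s'])
E
python3 look.py w1 wrist
```

```text
[ 0.5391 -0.0033  0.2565] [[-0.163, 0.869, 0.467], [0.987, 0.143, 0.077], [0.0, 0.473, -0.881]] [-20.1  12.9 113.   26.2  31.8 -49.2] 3.35
```

View pics/w1.png

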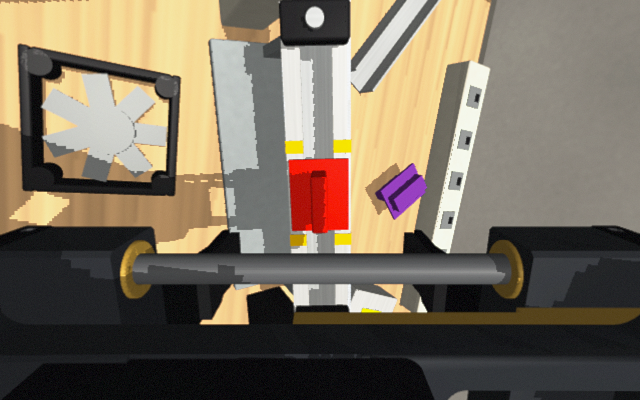

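Run:
```python
import cv2
s=cv2.imread("pics/w1.png")[130:255,265:375]
cv2.imwrite("pics/w1c.png",cv2.resize(s,None,fx=4.8,fy=4.8,interpolation=cv2.INTER_CUBIC))
```

```text
(no output)
```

View pics/w1c.png

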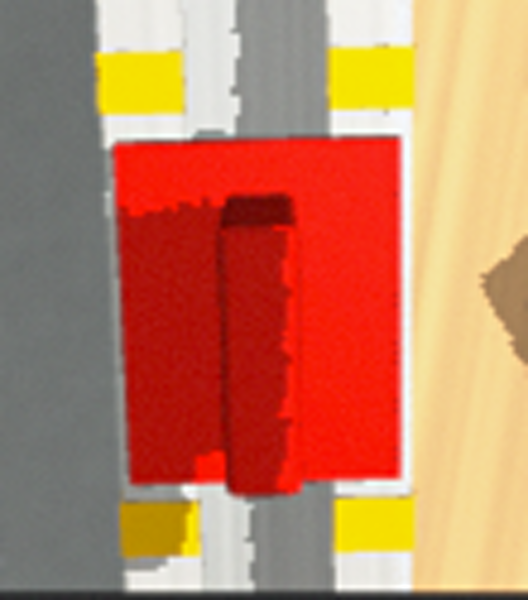

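```bash
cat > fitw.py <<'E'
from h import *
import pickle
s,c,im=pickle.load(open("pics/w1.pkl","rb"))
L=[(97,53,-30,52),(100,114,-30,40),(415,47,30,52),(414,107,30,40),(184,52,-14,52),(184,112,-14,40),(329,50,14,52),(330,109,14,40),
(121,501,-30,-40),(198,500,-14,-40),(334,497,14,-40),(413,497,30,-40),(334,552,14,-52),(413,551,30,-52),(122,557,-30,-52)]
m=np.array([[(a[0]+.5)/4.8-.5+265,(a[1]+.5)/4.8-.5+130] for a in L])
def res(p,zp=1):
    M=Rm(np.radians(p[3])); o=p[:3]
    return np.r_[(proj(c,[o+M@np.array([a[2],a[3],0])/1000 for a in L])-m).ravel(), zp*(p[2]-.130)/.003]
for zp in(0,1):
    q=least_squares(lambda p:res(p,zp),[.6,0,.13,9],x_scale=[.01,.01,.01,1]);print(q.x,abs(q.fun).max(), res(q.x).round(1).tolist())
E
python3 fitw.py
```

```text
[6.03848507e-01 4.33978458e-03 1.29739802e-01 1.07209846e+01] 0.6472679162296515 [0.6, -0.3, 0.6, 0.1, -0.6, -0.4, -0.4, 0.2, -0.2, -0.4, 0.3, 0.2, -0.0, -0.6, -0.1, 0.2, 0.1, 0.4, 0.1, 0.3, -0.0, 0.3, -0.4, -0.0, 0.1, 0.1, -0.4, 0.0, 0.4, -0.0, -0.1]
[6.03825337e-01 4.34526459e-03 1.29782810e-01 1.07219872e+01] 0.6547088453906724 [0.6, -0.3, 0.6, 0.1, -0.6, -0.4, -0.4, 0.2, -0.2, -0.4, 0.2, 0.2, -0.0, -0.7, -0.1, 0.2, 0.1, 0.4, 0.1, 0.3, -0.0, 0.3, -0.4, -0.0, 0.1, 0.1, -0.4, 0.0, 0.4, 0.0, -0.1]
```

```bash
cat >> h.py <<'E'
m=np.array([.6038,.0043,.1298]); YAW=10.7; M=Rm(np.radians(YAW))
E
python3 - <<'E'
from h import *
from rig import bot
s=bot.read_state()
print(tgt(s['position'],s['tcp_rot'],m+M@[0,0,.011],markR(YAW)))
E
```

```text
(array([-0.0029, -0.0025,  0.1313]), array([ 0.16,  0.62, -1.2 ]))
```

apply_moves(motion="-0.003 -0.0025 0.03 0 0.5 -1.2 0.06; -0.003 -0.0025 0.07 0 0.5 -1.2 0.06; -0.003 -0.0025 0.1 0 0.5 -1.2 0.06; -0.003 -0.0025 0.12 0 0.5 -1.2 0.06; -0.003 -0.0025 0.13 0 0.5 -1.2 0.06; -0.003 -0.0025 0.13 0 0.5 -1.2 0.06; -0.003 -0.0025 0.13 0 0.5 -1.2 0.03; -0.003 -0.0025 0.13 0 0.5 -1.2 0.0")

```text
time_s: 4.4
position: [0.5983, 0.0023, 0.1411]
tcp_rot: [[-0.183, 0.866, 0.466], [0.983, 0.163, 0.085], [-0.002, 0.474, -0.881]]
force: [-0.5, -0.2, -0.4]
opening: 0.54
```

```bash
python3 look.py w2 wrist
python3 - <<'E'
from h import *
from rig import bot
s=bot.read_state()
print(M.T@(s['position']-m),s['opening'],s['force'])
E
```

```text
[0.5983 0.0023 0.1411] [[-0.183, 0.866, 0.466], [0.983, 0.163, 0.085], [-0.002, 0.474, -0.881]] [-17.   29.2 112.1  44.5  18.1 -67.8] 4.4
[ 0.00018177 -0.00096635  0.01268587] 0.5021022102047842 [ 0.35241259  0.09642168 -0.56311281]
```

View pics/w2.png

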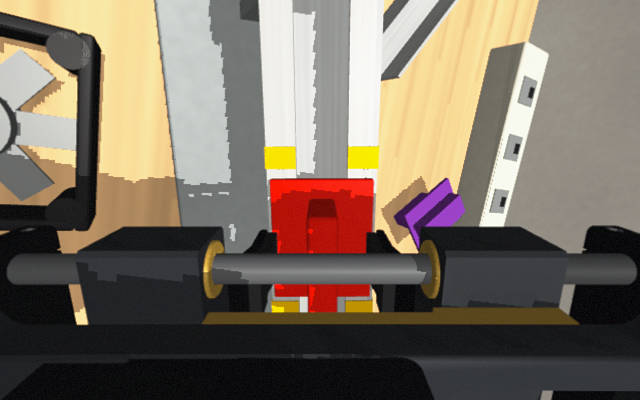

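apply_moves(motion="0 0 0 0 0 0 0; 0 0 0 0 0 0 0; 0 0 0 0 0 0 0; 0 0 0 0 0 0 0; 0 0 -0.005 0 0 0 0; 0 0 -0.02 0 0 0 0; 0 0 -0.04 0 0 0 0; 0 0 -0.06 0 0 0 0")

```text
time_s: 5.45
position: [0.5694, -0.0026, 0.1932]
tcp_rot: [[-0.184, 0.867, 0.463], [0.983, 0.162, 0.086], [-0.001, 0.471, -0.882]]
force: [-0.4, -0.2, -1.6]
opening: 0.161
```

```bash
python3 look.py w3 wrist; python3 look.py t3 top
python3 - <<'E'
from h import *
from rig import bot
ct=bot.get_calibration("top")
s=bot.read_state();print(s['opening']*87,s['force'])
E
```

```text
[ 0.5694 -0.0026  0.1932] [[-0.184, 0.867, 0.463], [0.983, 0.162, 0.086], [-0.001, 0.471, -0.882]] [-18.9  21.8 113.3  34.7  23.9 -58.9] 5.45
[ 0.5693 -0.0027  0.1952] [[-0.184, 0.866, 0.466], [0.983, 0.163, 0.085], [-0.002, 0.474, -0.881]] [-18.9  21.5 113.3  34.7  24.  -58.8] 5.5
13.758568324882898 [ 0.02003354 -0.3348443  -1.22530736]
```

View pics/w3.png

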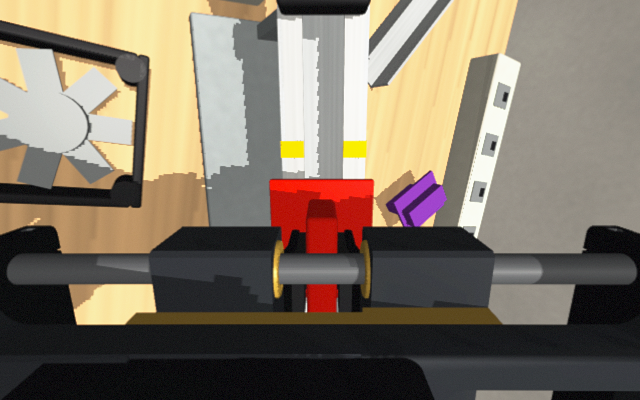

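Run:
```python
import cv2
s=cv2.imread("pics/top0.png")
cv2.imwrite("pics/binc.png",cv2.resize(s[165:265,400:510],None,fx=5,fy=5,interpolation=cv2.INTER_CUBIC))
cv2.imwrite("pics/carc.png",cv2.resize(s[155:270,165:225],None,fx=5,fy=5,interpolation=cv2.INTER_CUBIC))
s=cv2.imread("pics/scene0.png")
cv2.imwrite("pics/carsc.png",cv2.resize(s[140:250,410:500],None,fx=5,fy=5,interpolation=cv2.INTER_CUBIC))
```

```text
(no output)
```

View pics/binc.png

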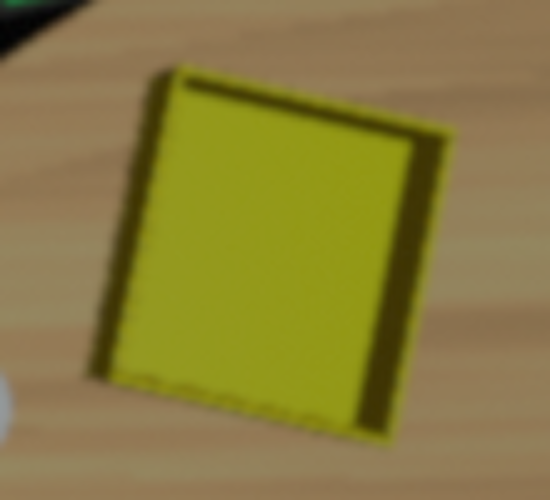

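View pics/carc.png

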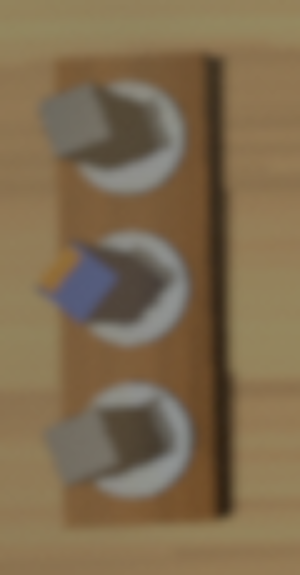

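View pics/carsc.png

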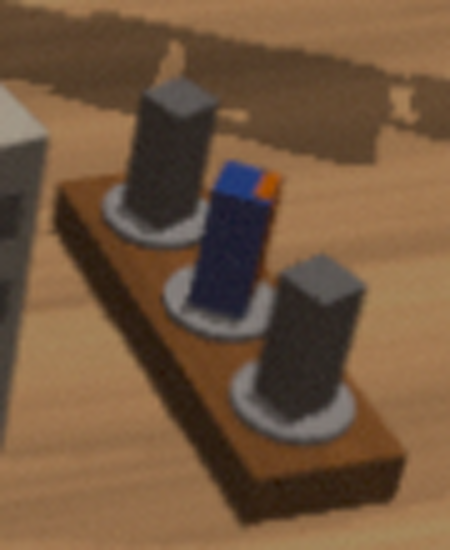

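Run:
```python
from h import *
from rig import bot
c=bot.get_calibration("top")
f=lambda L,off:[((a+.5)/5-.5+off[0],(b+.5)/5-.5+off[1]) for a,b in L]
b=onz(c,f([(178,65),(457,130),(392,445),(110,380)],(400,165)),.055); print(b.round(4),b.mean(0))
d=b[0]-b[3]; print("bin yaw",np.degrees(np.arctan2(d[1],d[0])),np.linalg.norm(d),np.linalg.norm(b[1]-b[0]))
p=onz(c,f([(75,242),(118,278),(80,322),(37,288)],(165,155)),.110); print(p.round(4),p.mean(0))
e=(p[0]+p[3])/2-p.mean(0); print("post y dir",np.degrees(np.arctan2(e[1],e[0])))
q=onz(c,f([(128,138),(131,288),(133,441)],(165,155)),.036);print("collars",q)
g=onz(c,f([(60,60),(207,53),(217,517),(65,525)],(165,155)),.03);print("carrier",g,g.mean(0))
s=bot.read_state(); bc=b.mean(0)
a=np.degrees(np.arctan2(d[1],d[0])); 
ty=np.array([np.cos(np.radians(a)),np.sin(np.radians(a)),0]); Rd=np.c_[np.cross(ty,[0,0,-1]),ty,[0,0,-1]]
print(tgt(s['position'],s['tcp_rot'],[bc[0],bc[1],.30],Rd))
print("up", s['tcp_rot'].T@[0,0,.12])
```

```text
[[ 0.5844 -0.2871  0.055 ]
 [ 0.547  -0.4308  0.055 ]
 [ 0.3855 -0.3884  0.055 ]
 [ 0.4223 -0.2448  0.055 ]] [ 0.48479471 -0.33774938  0.055     ]
bin yaw -14.627925765561809 0.16748737041251183 0.1484945846905732
[[0.5301 0.3567 0.11  ]
 [0.512  0.3356 0.11  ]
 [0.4909 0.3541 0.11  ]
 [0.508  0.3752 0.11  ]] [0.51023471 0.3554085  0.11      ]
post y dir 50.1919866717511
collars [[0.58994957 0.35710651 0.036     ]
 [0.51031307 0.35539528 0.036     ]
 [0.43001343 0.35427796 0.036     ]]
carrier [[0.63361914 0.3958408  0.03      ]
 [0.63546067 0.31694211 0.03      ]
 [0.38901279 0.31209132 0.03      ]
 [0.38664409 0.39226447 0.03      ]] [0.51118417 0.35428468 0.03      ]
(array([-0.3139, -0.0783, -0.161 ]), array([27.87, -6.07, 24.73]))
up [-0.00032251  0.05687922 -0.10566291]
```

apply_moves(motion="0 0.02 -0.045 0 0 0 0; -0.02 0.045 -0.09 2 0 2 0; -0.06 0.04 -0.13 6 -1 6 0; -0.12 0 -0.15 12 -3 12 0; -0.175 -0.02 -0.155 18 -4 18 0; -0.23 -0.045 -0.16 24 -5 22 0; -0.28 -0.065 -0.16 28 -6 24.7 0; -0.314 -0.078 -0.161 28 -6 24.7 0")

```text
time_s: 6.55
position: [0.4859, -0.3404, 0.2965]
tcp_rot: [[0.253, 0.968, -0.005], [0.968, -0.253, 0.003], [0.002, -0.006, -1.0]]
force: [-0.0, 1.9, -1.5]
opening: 0.16
```

```bash
python3 look.py t4 top
python3 - <<'E'
from h import *
from rig import bot
s=bot.read_state(); a=np.radians(-14.6)
ty=np.array([np.cos(a),np.sin(a),0]); Rd=np.c_[np.cross(ty,[0,0,-1]),ty,[0,0,-1]]
print(s['position'],s['opening'],tgt(s['position'],s['tcp_rot'],[.4848,-.338,.045],Rd))
E
```

```text
[ 0.4859 -0.3404  0.2965] [[0.253, 0.968, -0.005], [0.968, -0.253, 0.003], [0.002, -0.006, -1.0]] [-45.8  23.6  81.3  -0.1  75.4 -31.1] 6.55
[ 0.484745   -0.34469702  0.29572763] 0.16012163746734032 (array([ 7.000e-03, -2.000e-04,  2.507e-01]), array([-0.33,  0.12, -0.17]))
```

View pics/t4.png

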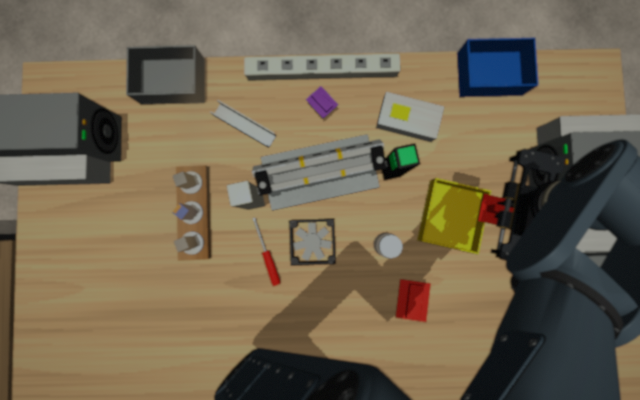

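apply_moves(motion="0 0 0.05 0 0 0 0; 0 0 0.11 0 0 0 0; 0 0 0.17 0 0 0 0; 0 0 0.22 0 0 0 0; 0 0 0.24 0 0 0 0; 0 0 0.249 0 0 0 0; 0 0 0.249 0 0 0 0; 0 0 0.249 0 0 0 0.03")

```text
time_s: 7.6
position: [0.4854, -0.3381, 0.0509]
tcp_rot: [[0.252, 0.968, -0.002], [0.968, -0.252, 0.0], [-0.0, -0.002, -1.0]]
force: [0.2, -0.1, 0.3]
opening: 0.207
```

apply_moves(motion="0 0 0 0 0 0 0.05; 0 0 0 0 0 0 0.05; 0 0 0 0 0 0 0.05; 0 0 -0.03 0 0 0 0.05; 0 0 -0.08 0 0 0 0.05; 0 0 -0.14 0 0 0 0.05; 0 0 -0.2 0 0 0 0.05; 0 0 -0.26 0 0 0 0.05")

```text
time_s: 8.6
position: [0.4852, -0.3375, 0.3117]
tcp_rot: [[0.252, 0.968, -0.004], [0.968, -0.252, 0.002], [0.001, -0.004, -1.0]]
force: [0.2, -1.7, 0.2]
opening: 0.574
```

```bash
python3 look.py s5 scene;python3 look.py w5 wrist
python3 - <<'E'
from h import *
from rig import bot
s=bot.read_state()
print([ (d['p'],d['point']) for d in bot.find_in("cap","scene")])
p=np.array([.510,.3555]); e=np.radians(50.2)
for k in range(4):
    a=e+k*np.pi/2; ty=np.array([np.cos(a),np.sin(a),0]); Rd=np.c_[np.cross(ty,[0,0,-1]),ty,[0,0,-1]]
    print(np.degrees(a),tgt(s['position'],s['tcp_rot'],[.51,.3555,.30],Rd))
E
```

```text
[ 0.4852 -0.3375  0.3117] [[0.252, 0.968, -0.004], [0.968, -0.252, 0.002], [0.001, -0.004, -1.0]] [-45.6  22.6  80.5  -0.1  77.2 -31. ] 8.6
[ 0.4886 -0.3406  0.3211] [[0.252, 0.968, 0.008], [0.968, -0.251, -0.01], [-0.008, 0.01, -1.0]] [-45.6  22.1  79.8  -0.1  77.4 -31. ] 8.65
[(0.9, [0.8053, -0.001, 0.0427]), (0.84, [0.2954, -0.2172, 0.0637])]
50.2 (array([ 0.6793, -0.1546,  0.0113]), array([  0.26,   0.72, -64.77]))
140.20000000000002 (array([ 0.6793, -0.1546,  0.0113]), array([  -0.42,    0.91, -154.77]))
230.2 (array([ 0.6793, -0.1546,  0.0113]), array([  0.81,  -0.3 , 115.22]))
320.2 (array([ 0.6793, -0.1546,  0.0113]), array([ 0.66,  0.3 , 25.23]))
```

View pics/s5.png

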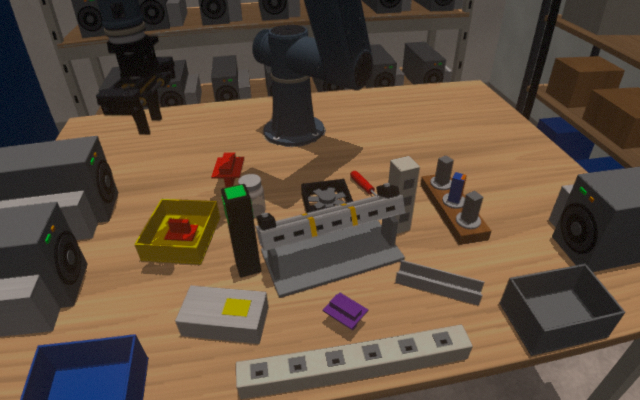

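View pics/w5.png

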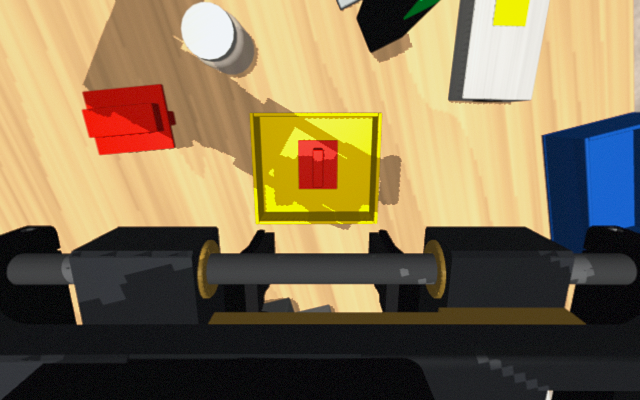

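apply_moves(motion="0.055 -0.012 0 0 0 -6 0.06; 0.115 -0.025 0 0 0 -14 0.06; 0.175 -0.04 0 0 0 -22 0.06; 0.235 -0.055 0 0 0 -30 0.06; 0.295 -0.067 0 0 0 -38 0.06; 0.355 -0.08 0 0 0 -46 0.06; 0.415 -0.095 0 0 0 -54 0.06; 0.475 -0.108 0 0 0 -60 0.06")

```text
time_s: 9.75
position: [0.4992, 0.1509, 0.3088]
tcp_rot: [[-0.715, 0.699, -0.008], [0.699, 0.715, 0.002], [0.007, -0.004, -1.0]]
force: [1.8, -0.6, 0.0]
opening: 0.69
```

Run:
```python
from h import *
from rig import bot
s=bot.read_state()
a=np.radians(50.2); ty=np.array([np.cos(a),np.sin(a),0]); Rd=np.c_[np.cross(ty,[0,0,-1]),ty,[0,0,-1]]
print(s['position'],tgt(s['position'],s['tcp_rot'],[.51,.3555,.26],Rd))
```

```text
[0.4992128  0.15091475 0.30878774] (array([0.1351, 0.154 , 0.049 ]), array([-0.22, -0.38, -4.58]))
```

apply_moves(motion="0.035 0.04 0.012 0 0 -1 0.06; 0.07 0.08 0.025 0 0 -3 0.06; 0.105 0.12 0.035 0 0 -4.5 0.06; 0.135 0.15 0.045 0 0 -4.5 0.06; 0.135 0.15 0.045 0 0 -4.5 0.06; 0.135 0.15 0.045 0 0 -4.5 0.06; 0.135 0.15 0.045 0 0 -4.5 0.06; 0.135 0.15 0.045 0 0 -4.5 0.06")

```text
time_s: 10.75
position: [0.51, 0.3496, 0.2663]
tcp_rot: [[-0.764, 0.645, -0.004], [0.645, 0.764, 0.002], [0.004, -0.001, -1.0]]
force: [0.3, -0.4, 0.5]
opening: 0.689
```

```bash
python3 look.py w6 wrist
python3 - <<'E'
import cv2
s=cv2.imread("pics/w6.png")[100:250,220:420]
cv2.imwrite("pics/w6c.png",cv2.resize(s,None,fx=4,fy=4,interpolation=cv2.INTER_CUBIC))
E
```

```text
[0.51   0.3496 0.2663] [[-0.764, 0.645, -0.004], [0.645, 0.764, 0.002], [0.004, -0.001, -1.0]] [ 24.   27.2  80.1   0.2  72.8 -25.9] 10.75
```

View pics/w6.png

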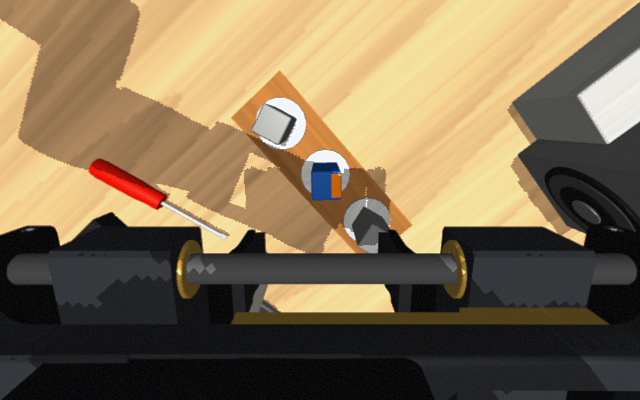

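View pics/w6c.png

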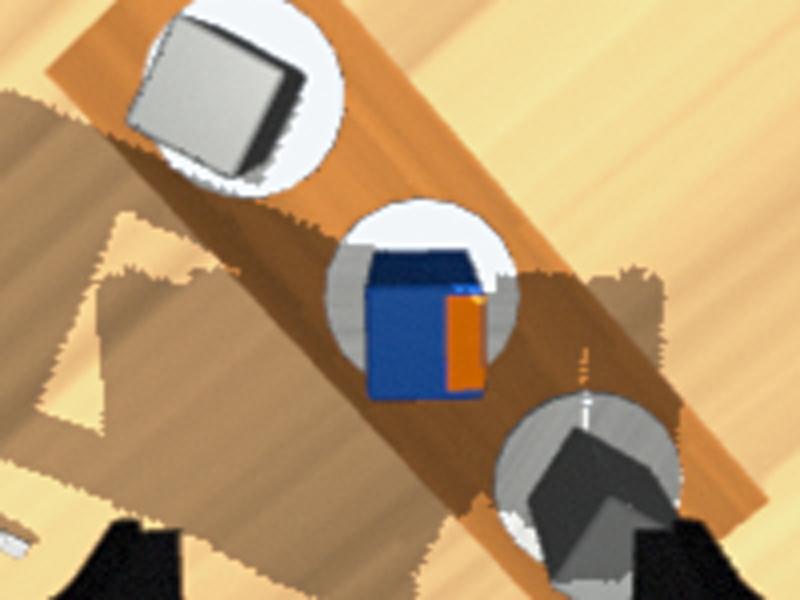

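Run:
```python
from h import *
import pickle
s,c,im=pickle.load(open("pics/w6.pkl","rb"))
u=[((a+.5)/4-.5+220,(b+.5)/4-.5+100) for a,b in[(367,285),(483,289),(487,398),(368,402)]]
p=onz(c,u,.110); print(p.round(4),p.mean(0))
d=(p[1]+p[2]-p[0]-p[3]); print(np.linalg.norm(d)/2); 
yaw=np.degrees(np.arctan2(d[1],d[0])); d2=p[0]+p[1]-p[2]-p[3]; print(yaw,np.degrees(np.arctan2(d2[1],d2[0]))-90)
q=onz(c,[((422+.5)/4-.5+220,(297+.5)/4-.5+100)],.036); print(q)
P=p.mean(0)
a=np.radians(yaw); ty=np.array([np.cos(a),np.sin(a),0]); Rd=np.c_[np.cross(ty,[0,0,-1]),ty,[0,0,-1]]
print(tgt(s['position'],s['tcp_rot'],[P[0],P[1],.066],Rd))
```

```text
[[0.489  0.3537 0.11  ]
 [0.5083 0.3749 0.11  ]
 [0.5303 0.3581 0.11  ]
 [0.5118 0.3345 0.11  ]] [0.50985297 0.35531336 0.11      ]
0.029345661863130368
49.90161544995318 51.29262904339697
[[0.50952033 0.35531863 0.036     ]]
(array([0.003 , 0.0045, 0.2003]), array([-0.05, -0.24, -0.09]))
```

apply_moves(motion="0.003 0.0045 0.04 0 -0.2 -0.5 0.06; 0.003 0.0045 0.09 0 -0.2 -0.5 0.06; 0.003 0.0045 0.14 0 -0.2 -0.5 0.06; 0.003 0.0045 0.175 0 -0.2 -0.5 0.06; 0.003 0.0045 0.195 0 -0.2 -0.5 0.06; 0.003 0.0045 0.198 0 -0.2 -0.5 0.06; 0.003 0.0045 0.198 0 -0.2 -0.5 0.06; 0.003 0.0045 0.198 0 -0.2 -0.5 0.06")

```text
time_s: 11.8
position: [0.5104, 0.3569, 0.0693]
tcp_rot: [[-0.771, 0.637, 0.001], [0.637, 0.771, 0.001], [-0.0, 0.001, -1.0]]
force: [-0.1, 0.6, 0.5]
opening: 0.69
```

```bash
python3 look.py w7 wrist;  python3 look.py t7 top; python3 -c "
import cv2
s=cv2.imread('pics/t7.png')[130:290,130:330]
cv2.imwrite('pics/t7c.png',cv2.resize(s,None,fx=3.5,fy=3.5))"
```

```text
[0.5104 0.3569 0.0693] [[-0.771, 0.637, 0.001], [0.637, 0.771, 0.001], [-0.0, 0.001, -1.0]] [ 24.7  41.3  89.1   0.   49.5 -25.7] 11.8
[0.5103 0.3569 0.0693] [[-0.771, 0.637, 0.001], [0.637, 0.771, 0.001], [-0.0, 0.001, -1.0]] [ 24.7  41.3  89.1   0.   49.5 -25.7] 11.85
```

View pics/w7.png

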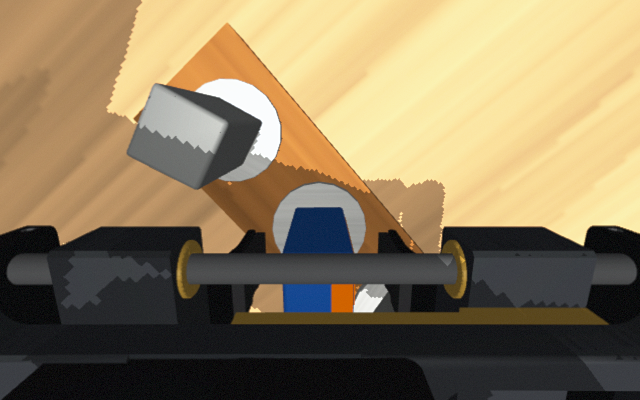

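apply_moves(motion="0 0 0 0 0 0 0.02; 0 0 0 0 0 0 0.0; 0 0 0 0 0 0 0; 0 0 0 0 0 0 0; 0 0 0 0 0 0 0; 0 0 0 0 0 0 0; 0 0 -0.01 0 0 0 0; 0 0 -0.03 0 0 0 0")

```text
time_s: 12.9
position: [0.5085, 0.3561, 0.0972]
tcp_rot: [[-0.771, 0.637, -0.004], [0.637, 0.771, -0.001], [0.002, -0.004, -1.0]]
force: [-0.1, 0.6, -3.1]
opening: 0.342
```

apply_moves(motion="0 0 -0.04 0 0 0 0; 0 0 -0.08 0 0 0 0; 0 0 -0.12 0 0 0 0; 0 0 -0.16 0 0 0 0; 0 0 -0.2 0 0 0 0; 0 0 -0.23 0 0 0 0; 0 0 -0.23 0 0 0 0; 0 0 -0.23 0 0 0 0")

```text
time_s: 13.9
position: [0.5087, 0.3561, 0.3262]
tcp_rot: [[-0.771, 0.637, -0.004], [0.637, 0.771, -0.002], [0.002, -0.004, -1.0]]
force: [-0.9, 0.1, -4.1]
opening: 0.339
```

```bash
python3 look.py w8 wrist;  python3 look.py s8 scene
python3 - <<'E'
from h import *
from rig import bot
s=bot.read_state(); print(s['opening']*87,s['force'])
print(tgt(s['position'],s['tcp_rot'],m+M@[0,0,.17],markR(YAW)))
E
```

```text
[0.5087 0.3561 0.3262] [[-0.771, 0.637, -0.004], [0.637, 0.771, -0.002], [0.002, -0.004, -1.0]] [ 24.7  24.6  74.9   0.   80.8 -25.7] 13.9
[0.5085 0.356  0.3256] [[-0.771, 0.637, -0.006], [0.637, 0.771, -0.002], [0.003, -0.005, -1.0]] [ 24.7  24.6  74.9   0.   80.8 -25.7] 13.95
29.98660397214391 [-0.08738349  0.38970242 -3.55117519]
(array([-0.2465, -0.2717,  0.0464]), array([-27.29,  -9.79,  38.9 ]))
```

View pics/s8.png

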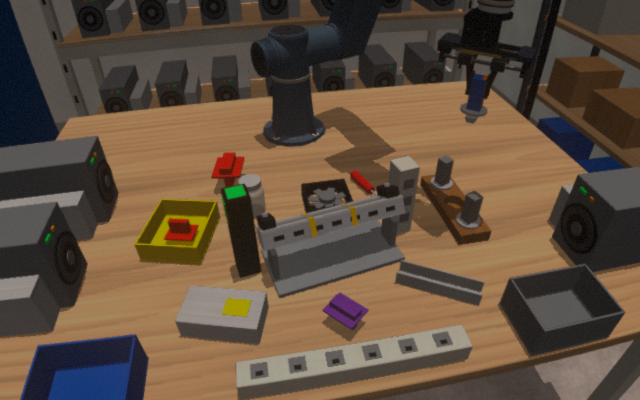

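View pics/w8.png

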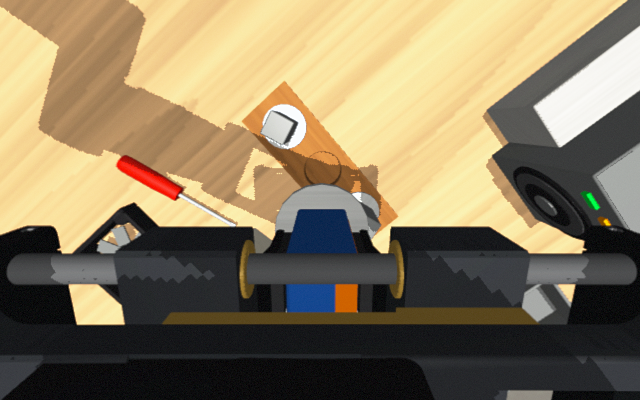

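apply_moves(motion="-0.04 -0.04 -0.01 -2 -1 4 0; -0.08 -0.085 -0.01 -7 -2.5 10 0; -0.12 -0.13 -0.01 -12 -4 17 0; -0.16 -0.175 0 -17 -6 24 0; -0.2 -0.22 0.015 -22 -8 31 0; -0.235 -0.258 0.035 -26 -9.3 37 0; -0.2465 -0.2717 0.0464 -27.3 -9.8 38.9 0; -0.2465 -0.2717 0.0464 -27.3 -9.8 38.9 0")

```text
time_s: 15.0
position: [0.5244, -0.0108, 0.2789]
tcp_rot: [[-0.183, 0.868, 0.461], [0.983, 0.159, 0.09], [0.005, 0.47, -0.883]]
force: [0.3, 0.5, -3.0]
opening: 0.339
```

```bash
python3 look.py w9 wrist;  python3 - <<'E'
from h import *
from rig import bot
s=bot.read_state(); print(s['opening']*87,s['force'])
print(M.T@(s['position']-m),tgt(s['position'],s['tcp_rot'],m+M@[0,0,.11],markR(YAW)))
E
```

```text
[ 0.5244 -0.0108  0.2789] [[-0.183, 0.868, 0.461], [0.983, 0.159, 0.09], [0.005, 0.47, -0.883]] [-22.4   9.6 112.6  25.7  36.7 -50.8] 15.0
29.80813770117151 [ 0.89293542 -0.0311091  -4.17390318]
[0.0002526  0.00048815 0.17003747] (array([-0.0006, -0.0003,  0.06  ]), array([ 0.05, -0.15, -0.15]))
```

View pics/w9.png

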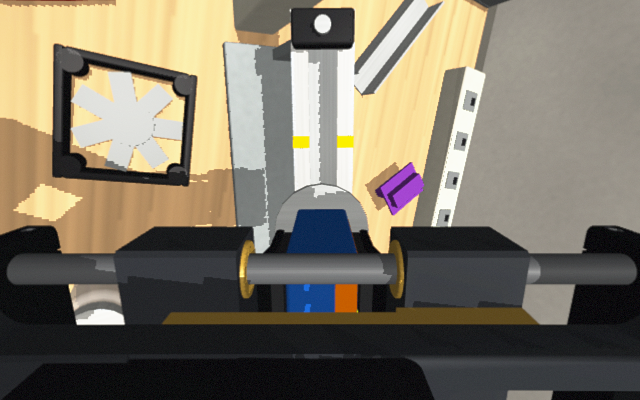

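apply_moves(motion="0 0 0.03 0 0 0 0; 0 0 0.06 0 0 0 0; 0 0 0.085 0 0 0 0; 0 0 0.098 0 0 0 0; 0 0 0.103 0 0 0 0; 0 0 0.103 0 0 0 0; 0 0 0.103 0 0 0 0; 0 0 0.103 0 0 0 0")

```text
time_s: 16.05
position: [0.5747, -0.0009, 0.1917]
tcp_rot: [[-0.185, 0.864, 0.468], [0.983, 0.163, 0.089], [0.0, 0.476, -0.879]]
force: [-0.8, -0.3, -2.4]
opening: 0.339
```

```bash
python3 look.py w10 wrist; python3 look.py s10 scene
python3 - <<'E'
from h import *
from rig import bot
s=bot.read_state(); print(s['opening']*87,s['force'],s['joint_positions'])
print((M.T@(s['position']-m)).round(4),tgt(s['position'],s['tcp_rot'],m+M@[0,0,.039],markR(YAW)))
im=cv2.imread('pics/s10.png')[150:290,250:430]
cv2.imwrite('pics/s10c.png',cv2.resize(im,None,fx=4.2,fy=4.2,interpolation=cv2.INTER_CUBIC))
E
```

```text
[ 0.5747 -0.0009  0.1917] [[-0.185, 0.864, 0.468], [0.983, 0.163, 0.089], [0.0, 0.476, -0.879]] [-18.6  22.3 112.9  35.5  23.6 -59.4] 16.05
[ 0.5747 -0.0009  0.1916] [[-0.185, 0.864, 0.467], [0.983, 0.163, 0.089], [0.001, 0.476, -0.88]] [-18.6  22.3 112.9  35.5  23.6 -59.4] 16.1
29.677535585430213 [ 0.60743847 -0.15051179 -3.07401068] [-18.56980976  22.28027659 112.85840779  35.49527861  23.64369826
 -59.36678798]
[0.0029 0.0003 0.0683] (array([-0.0003, -0.0031,  0.0293]), array([ 0.33, -0.02, -0.04]))
```

View pics/s10c.png

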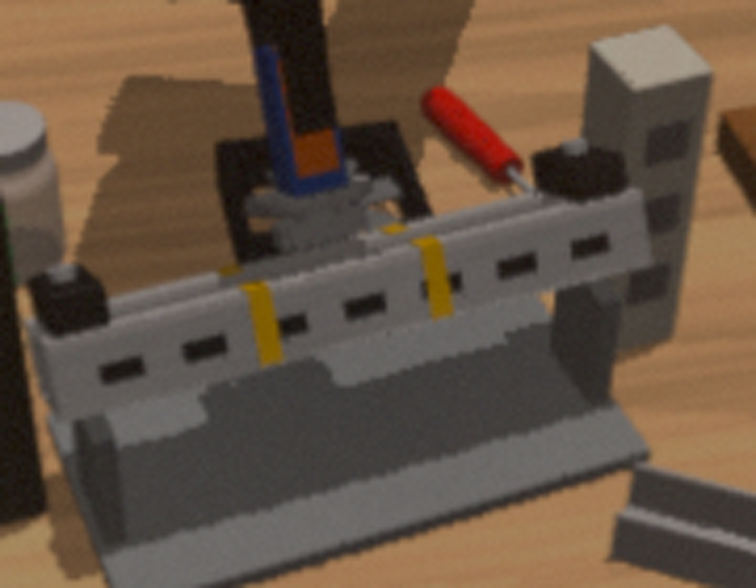

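View pics/w10.png

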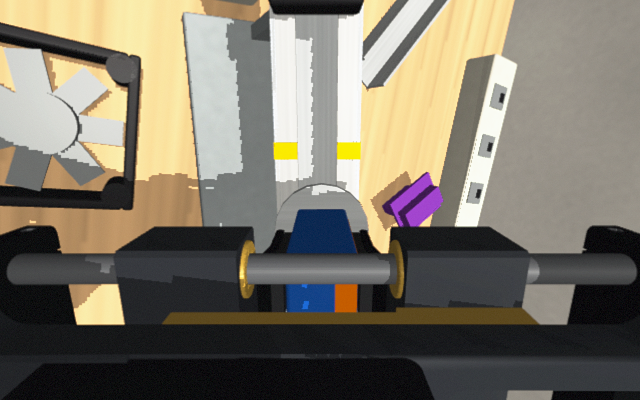

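apply_moves(motion="0 -0.0015 0 0.15 0 0 0; 0 -0.003 0 0.3 0 0 0; 0 -0.003 0 0.3 0 0 0; 0 -0.003 0.002 0.3 0 0 0; 0 -0.003 0.004 0.3 0 0 0; 0 -0.003 0.004 0.3 0 0 0; 0 -0.003 0.004 0.3 0 0 0; 0 -0.003 0.004 0.3 0 0 0")

```text
time_s: 17.15
position: [0.5739, -0.0008, 0.186]
tcp_rot: [[-0.186, 0.867, 0.462], [0.983, 0.163, 0.088], [0.001, 0.47, -0.882]]
force: [0.1, -0.7, -3.7]
opening: 0.348
```

```bash
cat > st.py <<'E'
from h import *
from rig import bot
s=bot.read_state(); print(s['time_s'],s['opening']*87,'F_mark',(M.T@s['force']).round(2),s['joint_positions'].round(1))
print((M.T@(s['position']-m)).round(4),tgt(s['position'],s['tcp_rot'],m+M@[0,0,.039],markR(YAW)))
E
python3 st.py
```

```text
17.15 30.280498363931407 F_mark [-1.79 -0.69 -3.21] [-18.5  22.8 113.   35.7  23.2 -59.7]
[-0.0003  0.0005  0.0639] (array([-0.0005,  0.0003,  0.0249]), array([-0.02, -0.05, -0.03]))
```

apply_moves(motion="0 0 0.003 0 0 0 0; 0 0 0.006 0 0 0 0; 0 0 0.009 0 0 0 0; 0 0 0.012 0 0 0 0; 0 0 0.015 0 0 0 0; 0 0 0.018 0 0 0 0; 0 0 0.02 0 0 0 0; 0 0 0.02 0 0 0 0")

```text
time_s: 18.15
position: [0.5831, 0.0009, 0.1682]
tcp_rot: [[-0.186, 0.867, 0.462], [0.983, 0.163, 0.088], [0.001, 0.47, -0.883]]
force: [0.0, 0.8, -3.0]
opening: 0.343
```

```bash
python3 st.py; python3 look.py w11 wrist; python3 look.py s11 scene
python3 - <<'E'
import cv2
im=cv2.imread('pics/s11.png')[150:290,250:430]
cv2.imwrite('pics/s11c.png',cv2.resize(im,None,fx=4.2,fy=4.2,interpolation=cv2.INTER_CUBIC))
E
```

```text
18.15 29.812029707317958 F_mark [-1.28  0.76 -2.76] [-17.9  25.4 112.7  38.6  21.2 -62.3]
[-0.0004  0.0005  0.0437] (array([-0.0005,  0.0004,  0.0047]), array([-0.03, -0.06, -0.04]))
[0.5831 0.0009 0.1682] [[-0.186, 0.867, 0.462], [0.983, 0.163, 0.088], [0.001, 0.47, -0.883]] [-17.9  25.4 112.7  38.6  21.2 -62.3] 18.15
[0.5831 0.0009 0.1682] [[-0.186, 0.867, 0.462], [0.983, 0.163, 0.088], [0.001, 0.47, -0.883]] [-17.9  25.4 112.7  38.6  21.2 -62.3] 18.2
```

View pics/s11c.png

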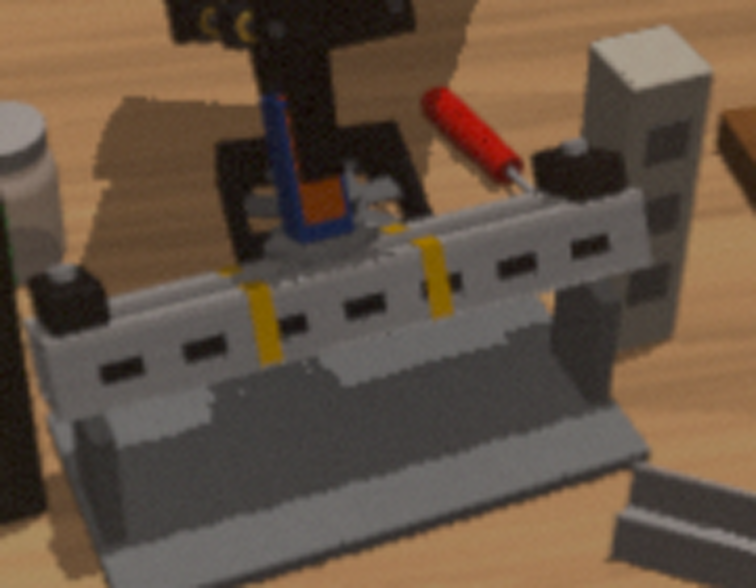

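View pics/w11.png

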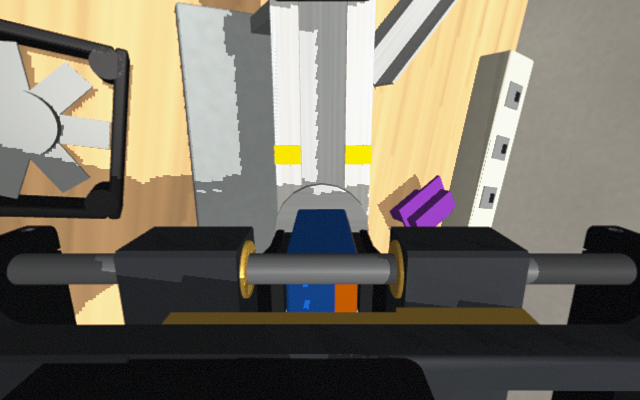

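apply_moves(motion="0 0 0.001 0 0 0 0; 0 0 0.002 0 0 0 0; 0 0 0.003 0 0 0 0; 0 0 0.0035 0 0 0 0; 0 0 0.004 0 0 0 0; 0 0 0.0045 0 0 0 0; 0 0 0.005 0 0 0 0; 0 0 0.005 0 0 0 0")

```text
time_s: 19.25
position: [0.5854, 0.0013, 0.1639]
tcp_rot: [[-0.186, 0.867, 0.462], [0.983, 0.163, 0.088], [0.001, 0.47, -0.883]]
force: [0.5, -0.0, -3.3]
opening: 0.346
```

```bash
python3 st.py
```

```text
19.25 30.09691508554582 F_mark [-1.09 -0.13 -3.15] [-17.7  26.  112.6  39.4  20.7 -63. ]
[-0.0004  0.0005  0.0388] (array([-0.0005,  0.0004, -0.0002]), array([-0.03, -0.05, -0.04]))
```

No contact yet; go on gently.

apply_moves(motion="0 0 0.0005 0 0 0 0; 0 0 0.001 0 0 0 0; 0 0 0.0015 0 0 0 0; 0 0 0.002 0 0 0 0; 0 0 0.0025 0 0 0 0; 0 0 0.003 0 0 0 0; 0 0 0.003 0 0 0 0; 0 0 0.003 0 0 0 0")

```text
time_s: 20.25
position: [0.5859, 0.0014, 0.163]
tcp_rot: [[-0.186, 0.867, 0.463], [0.983, 0.164, 0.088], [0.0, 0.472, -0.882]]
force: [-12.5, -4.1, 15.1]
opening: 0.339
```

```bash
python3 st.py
```

```text
20.25 29.493344922905816 F_mark [-4.39 -1.66 19.43] [-17.7  26.1 112.7  39.8  20.5 -63.5]
[-0.0004  0.0005  0.0378] (array([-0.0005,  0.0004, -0.0012]), array([ 0.06, -0.01, -0.01]))
```

apply_moves(motion="0 0 -0.0015 0 0 0 0; 0 0 -0.0017 0 0 8 0; 0 0 -0.0017 0 0 18 0; 0 0 -0.0017 0 0 28 0; 0 0 -0.0017 0 0 38 0; 0 0 -0.0017 0 0 46 0; 0 0 -0.0017 0 0 50 0; 0 0 -0.0017 0 0 50 0")

```text
time_s: 21.25
position: [0.586, 0.0023, 0.1632]
tcp_rot: [[0.544, 0.701, 0.462], [0.757, -0.647, 0.09], [0.362, 0.301, -0.882]]
force: [-2.6, 2.8, 2.9]
opening: 0.343
```

```bash
python3 st.py; python3 look.py w12 wrist
```

```text
21.25 29.831476709789392 F_mark [-0.44  3.26  3.56] [-17.6  26.1 112.6  39.6  20.7 -13.3]
[-0.      0.0014  0.0379] (array([-0.0009,  0.0011, -0.0011]), array([ -0.06,  -0.13, -49.96]))
[0.586  0.0023 0.1632] [[0.544, 0.701, 0.462], [0.757, -0.647, 0.09], [0.362, 0.301, -0.882]] [-17.6  26.1 112.6  39.6  20.7 -13.3] 21.25
```

View pics/w12.png

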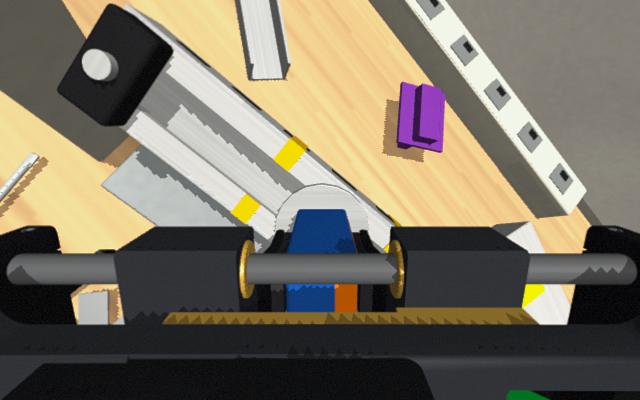

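Turning freely; tag comes round towards the reader. Another 40°.

apply_moves(motion="0 0 0 0 0 8 0; 0 0 0 0 0 16 0; 0 0 0 0 0 24 0; 0 0 0 0 0 32 0; 0 0 0 0 0 38 0; 0 0 0 0 0 40 0; 0 0 0 0 0 40 0; 0 0 0 0 0 40 0")

```text
time_s: 22.3
position: [0.586, 0.002, 0.1631]
tcp_rot: [[0.867, 0.188, 0.462], [0.165, -0.982, 0.089], [0.471, -0.001, -0.882]]
force: [-3.4, 3.4, 5.7]
opening: 0.339
```

```bash
python3 st.py; python3 look.py w13 wrist;python3 look.py s13 scene
python3 - <<'E'
import cv2
im=cv2.imread('pics/s13.png')[130:290,220:430]
cv2.imwrite('pics/s13c.png',cv2.resize(im,None,fx=3.7,fy=3.7,interpolation=cv2.INTER_CUBIC))
E
```

```text
22.3 29.52526638783323 F_mark [0.25 3.97 6.32] [-17.7  26.1 112.6  39.6  20.7  26.7]
[-0.0001  0.001   0.0379] (array([ 0.0001,  0.001 , -0.0011]), array([-8.000e-02, -8.000e-02, -8.993e+01]))
[0.586  0.002  0.1631] [[0.867, 0.188, 0.462], [0.165, -0.982, 0.089], [0.471, -0.001, -0.882]] [-17.7  26.1 112.6  39.6  20.7  26.7] 22.3
[0.586  0.002  0.1631] [[0.867, 0.188, 0.462], [0.165, -0.982, 0.089], [0.471, -0.001, -0.882]] [-17.7  26.1 112.6  39.6  20.7  26.7] 22.35
```

View pics/s13c.png

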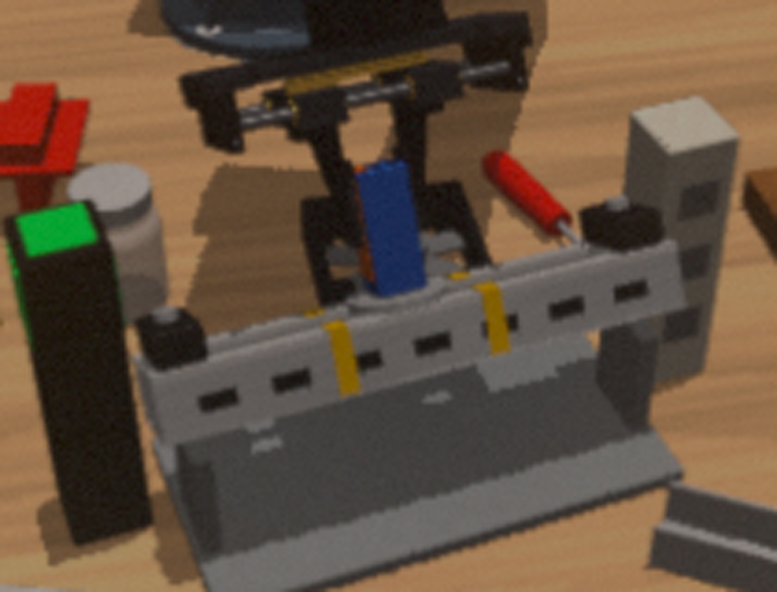

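View pics/w13.png

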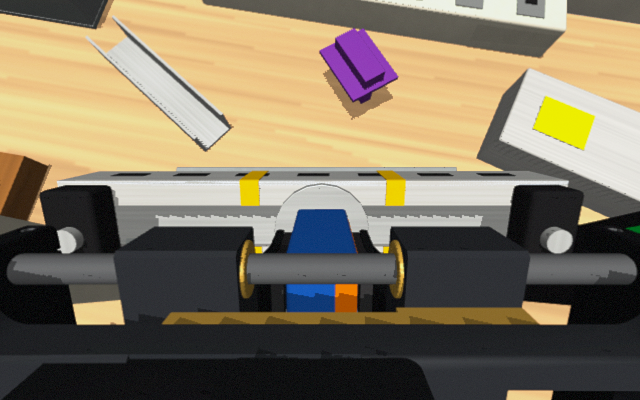

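apply_moves(motion="0 0 0 0 0 0 0.034; 0 0 0 0 0 0 0.04; 0 0 0 0 0 0 0.05; 0 0 0 0 0 0 0.06; 0 0 0 0 0 0 0.06; 0 0 0 0 0 0 0.06; 0 0 0 0 0 0 0.06; 0 0 0 0 0 0 0.06")

```text
time_s: 23.4
position: [0.586, 0.0015, 0.1628]
tcp_rot: [[0.867, 0.186, 0.462], [0.163, -0.983, 0.088], [0.47, -0.001, -0.882]]
force: [0.1, -0.2, 0.0]
opening: 0.687
```

```bash
python3 st.py; python3 look.py w14 wrist
```

```text
23.4 59.78943601367385 F_mark [ 0.05 -0.23  0.02] [-17.7  26.1 112.6  39.6  20.6  26.8]
[-0.0003  0.0005  0.0376] (array([ 0.0003,  0.0005, -0.0014]), array([-6.000e-02, -3.000e-02, -9.003e+01]))
[0.586  0.0015 0.1628] [[0.867, 0.186, 0.462], [0.163, -0.983, 0.088], [0.47, -0.001, -0.882]] [-17.7  26.1 112.6  39.6  20.6  26.8] 23.4
```

View pics/w14.png

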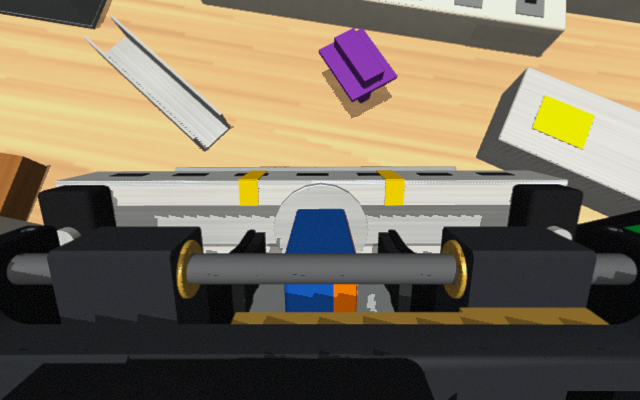

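Post stands free. Retreat along the strut normal.

apply_moves(motion="0 0 -0.02 0 0 0 0.06; 0 0 -0.045 0 0 0 0.06; 0 0 -0.07 0 0 0 0.06; 0 0 -0.095 0 0 0 0.06; 0 0 -0.12 0 0 0 0.06; 0 0 -0.14 0 0 0 0.06; 0 0 -0.15 0 0 0 0.06; 0 0 -0.15 0 0 0 0.06")

```text
time_s: 24.45
position: [0.5168, -0.0119, 0.2957]
tcp_rot: [[0.867, 0.185, 0.463], [0.163, -0.983, 0.088], [0.471, -0.0, -0.882]]
force: [0.3, -0.6, -0.4]
opening: 0.688
```

```bash
python3 st.py; python3 look.py w15 wrist; python3 look.py s15 scene; python3 look.py t15 top
python3 - <<'E'
import cv2
im=cv2.imread('pics/s15.png')[130:290,220:430]
cv2.imwrite('pics/s15c.png',cv2.resize(im,None,fx=3.7,fy=3.7,interpolation=cv2.INTER_CUBIC))
im=cv2.imread('pics/w15.png')[90:250,200:440]
cv2.imwrite('pics/w15c.png',cv2.resize(im,None,fx=3.3,fy=3.3,interpolation=cv2.INTER_CUBIC))
E
```

```text
24.45 59.88449338880124 F_mark [-0.02 -0.6  -0.39] [-23.    7.4 112.1  24.5  39.1  40.1]
[-0.      0.0002  0.188 ] (array([-1.00e-04,  3.00e-04,  1.49e-01]), array([ 3.000e-02, -4.000e-02, -9.002e+01]))
[ 0.5168 -0.0119  0.2957] [[0.867, 0.185, 0.463], [0.163, -0.983, 0.088], [0.471, -0.0, -0.882]] [-23.    7.4 112.1  24.5  39.1  40.1] 24.45
[ 0.5167 -0.0118  0.295 ] [[0.867, 0.186, 0.462], [0.163, -0.983, 0.088], [0.47, -0.001, -0.882]] [-23.    7.5 112.1  24.5  39.1  40.1] 24.5
[ 0.5166 -0.0117  0.2946] [[0.868, 0.186, 0.461], [0.163, -0.983, 0.089], [0.47, -0.002, -0.883]] [-23.    7.5 112.1  24.5  39.1  40.1] 24.55
```

View pics/s15c.png

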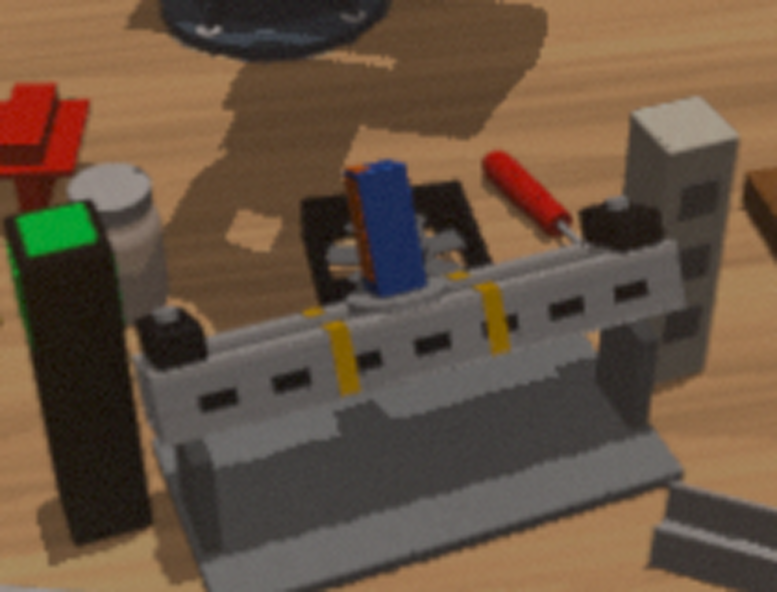

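View pics/w15c.png

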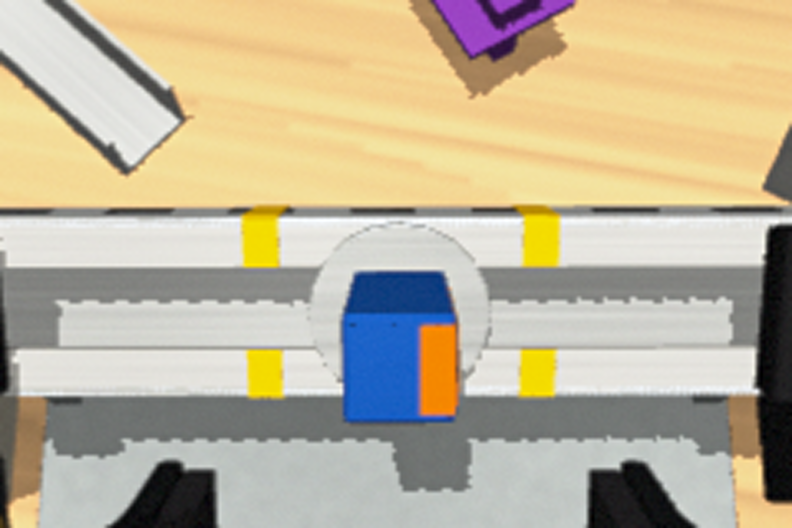

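View pics/s15.png

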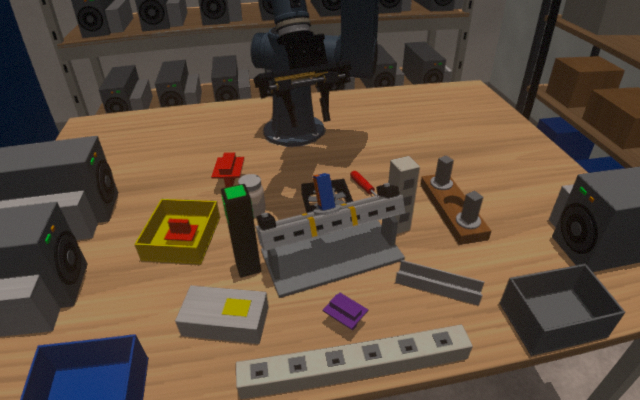

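Run:
```python
from h import *
import pickle
s,c,im=pickle.load(open("pics/w15.pkl","rb"))
k=3.3; f=lambda uv:(uv-[200,90]+.5)*k-.5
# post frame: x=-mx,y=-my,z=mz, seat at mark
P=lambda x,y,z:m+M@(np.array([-x,-y,z-20])/1000)
print("top corners pred",f(proj(c,[P(x,y,100) for x,y in((15,15),(15,-15),(-15,-15),(-15,15))])).round())
th=np.linspace(0,2*np.pi,180); q=f(proj(c,[P(30*np.cos(t),30*np.sin(t),26) for t in th])); print("collar pred",q.min(0),q.max(0))
```

```text
top corners pred [[457. 421.]
 [343. 421.]
 [341. 308.]
 [458. 308.]]
collar pred [308.82302151 219.17618187] [492.37191023 399.77117736]
```

```bash
python3 -c "
from rig import bot
print(bot.hand_in())"
```

```text
the job is handed in; nothing more can be done
None
```

The job is done and handed in at about 24.6 s of the 72 s allowed; hand-in gave no verdict.

- **Red cap:** I pulled it straight out of the slot and set it in the yellow bin. Both the scene and wrist pictures show it inside the bin.
- **Blue post:** I lifted it from the middle carrier pocket and put its head in the slot between the yellow stripes. The collar met the lips at about 20 N. I eased off, turned the post a quarter turn freely until the orange tag faced the reader, then released it and backed off along the strut normal.
- **Last checks:** In the final wrist picture the collar is centred between the stripes. The top corners and collar outline lie within about 1 mm of where a perfectly seated, straight post would appear. The fingers were clear of the post.
- **Other things:** The grey posts and other loose things look unmoved in the scene pictures; I did not measure them.
- **Disagreements:** My first estimate of the strut's yaw from the fixed cameras was 9.3°, against 10.7° from the wrist camera. I used the wrist value, and the fit confirmed it. After the cap was in the bin, the network's "cap" finds listed only the look-alikes, so I judged the cap's place from the pictures.

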